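# Hold the watering key switch for the plant

## Task

Take the red-bowed key out of its wooden stand and push it, past the sticky pins, fully home into the key switch that belongs to the drip tray on which the green plant stands (the switch directly in front of that tray); then turn it a quarter turn clockwise, seen from above, to its stop. The switch springs back, so finish while still gripping the key and holding it turned. Do not turn the other switch, and leave both pots and the glue bottle where they stand.

Things in the scene. Friction and masses are not known exactly. Their poses are not given: they have to be found in the camera images.
- key_bow (a point): Centre of the key's red plastic bow (flat grip, 32 mm wide along x, 10 mm thick along y, 40 mm high along z, with a black dot near the top on both faces). The key starts upright in the stand, blade down. x = along the width of bow and blade, y = through the thickness, z = up out of the bow. Grip it across its 10 mm thickness. Whole key about 40 g, 74 mm high; it fits the keyway either way round.
- key_shoulder (a point): Underside of the key's brass shoulder (19 x 9 mm) where the blade begins, on the key's axis, 26 mm below the bow's centre; the bow's lower edge is 6 mm above this point. Axes as for the bow.
- key_tip (a point): Pointed lower end of the brass blade, 28 mm below the shoulder. Blade 12 mm wide (x), 4 mm thick (y); its last 6 mm narrow to a point (3 mm thick). Pushed down with roughly 3 to 15 N it shoves the pins aside, more easily if the key is rocked slightly about the vertical; then the key slides on until its shoulder rests on the barrel. Axes as for the bow.
- stand_slot (a point): Centre of the slot's mouth in the top of the wooden key stand (fixed block 60 x 60 mm, 38 mm high). The slot is 15 x 7 mm and 32 mm deep, x along its length; the key's shoulder rests on this top face.
- left_keyway (a point): Centre of the keyway's mouth in the flat top of the steel left barrel (33 mm across, in a black bezel 50 mm across that stands 2 mm higher), 46 mm above the table; turns with the barrel. x = along the slot, y = across it, z = up. Slot 14 x 6 mm, 1.5 mm chamfer, 36 mm deep, open to the key's full length. Two sprung sticky pins narrow its ends by 3 mm, 11 and 18 mm down (see key_tip).
- right_keyway (a point): Centre of the keyway's mouth in the flat top of the steel right barrel (33 mm across, in a black bezel 50 mm across that stands 2 mm higher), 46 mm above the table; turns with the barrel. x = along the slot, y = across it, z = up. Slot 14 x 6 mm, 1.5 mm chamfer, 36 mm deep, open to the key's full length. Two sprung sticky pins narrow its ends by 3 mm, 11 and 18 mm down (see key_tip).
- left_switch (a joint): Joint of the left key switch (the barrel at the +y end of the console), rad: 0 = sprung rest position, grows as the barrel turns clockwise seen from above, hard stop at 1.45 (a quarter turn). A return spring (about 0.01 N m at rest, 0.06 N m at the stop) turns it back when let go.
- right_switch (a joint): Joint of the right key switch (the barrel at the -y end of the console), rad: 0 = sprung rest position, grows as the barrel turns clockwise seen from above, hard stop at 1.45 (a quarter turn). A return spring (about 0.01 N m at rest, 0.06 N m at the stop) turns it back when let go.
- left_tray (a point): Centre of the floor of the left grey drip tray (130 x 150 mm, rim 12 mm high), fixed to the green console (120 x 320 mm, 45 mm high, itself fixed to the table), 125 mm behind the left key switch. A white line and a brass dripper lead from the switch to the tray.
- right_tray (a point): The same for the right drip tray, 125 mm behind the right key switch.
- plant_centre (a point): The lime-green sedum plant in a black square nursery pot, about 104 x 94 mm and 106 mm high, loose; point on its axis 50 mm above its foot. It stands on one of the two drip trays.
- clay_centre (a point): Small empty terracotta pot, 67 mm across and 61 mm high, loose, on the other drip tray; point on its axis 30 mm above its foot.
- bottle_centre (a point): White glue bottle with an orange nozzle, 47 mm across, 137 mm high, loose, standing to one side of the console (the key stand is on the other); point on its axis 68 mm above its foot.
- key: The whole key (red bow, brass blade); its origin is the same point as the shoulder, axes as for the bow.
There are look-alikes about, which are no part of the job. There is more than one size of the key; the job needs the smallest.

How it is judged:
By the outcome, as a careful person would: the job done as asked, in the order asked, and still so for the second after the job is handed in, while the arm keeps its last pose, push and grip.
It also fails if it takes over 51 s, if anything falls off the work surface, if the arm or the gripper's body presses on something with over 40 N, if the wrist force passes 120 N, or if a joint passes its speed limit or range.

## Robot

A 7-joint arm with a two-finger parallel gripper is mounted at the origin on a cart in front of the work surface, level with it; the furniture and walls round the work are solid. World frame = base frame: x ahead of the robot, y to its left, z up, the work surface at z = 0. Lengths are in m, angles in rad, forces in N, time in s.
With the tool pointing down it reaches from about 0.425 to 1.025 m from the base axis. Payload 9.4 kg.
Tool frame: the origin (TCP) lies at the very end of the fingers, on their centre line; the grasp point (between the pads) lies 19 mm behind it (bot.grasp_offset is the distance from the TCP to the grasp point, in m); z points along the fingers, y is the line along which they close (so a half turn about z gives the same grasp; the last joint's range is limited). The gripper opens to 93 mm and grips with 3 to 60 N. Pads are 15 mm wide; open, the fingers measure 128 mm over their backs; the gripper's body (75 mm by 188 mm) begins 65 mm behind the grasp point.
Start: joints at [-1.248, 0.599, -0.003, 1.599, 0.002, 0.943, -0.08], TCP at [0.282, 0.668, 0.193] pointing down, gripper open.
Joint ranges: [-2.57, 2.57], [-0.35, 1.97], [-1.29, 1.29], [0.11, 2.56], [-1.05, 4.19], [0.11, 1.86], [-2.63, 2.63]. Speed limits (rad/s): [2.22, 2.22, 3.01, 3.01, 3.14, 3.14, 3.14].

## Interface

Orientations are given as a unit quaternion [w, x, y, z].
In Python, from bench import bot gives the robot as it stands. The module is installed in compiled form; this text tells all that it offers. Calls block until the motion is done:
- bot.goto(position, orientation): joint-space move of the TCP to a pose.
- bot.move_linear(position, attitude=None, rate=0.15, contact_N=None): straight line of the TCP; attitude=None keeps the orientation; rate is the mean speed in m/s. With contact_N (N) it stops when the force on the tool has changed by that much, and returns True; else False.
- bot.move_joints(angles): joint-space move.
- bot.grip(opening, newtons=None): finger opening in m; newtons is the grip in N (None keeps the last); returns when the fingers have stopped.
- bot.pause(seconds).
- bot.solve_ik(position, orientation): joint angles nearest the present ones, or None.
- bot.state(): the state.
- bot.capture(name): name is "side" or "top"; returns the picture (480x640x3 uint8, blue, green, red); there is no depth.
- bot.get_calibration(name): a dict with "intrinsics" (3x3 intrinsics, pixels), "R" (3x3) and "t" (3): a world point X has camera coordinates R X + t. Camera axes: x right, y down, z forward; pixel columns grow to the right and rows downward; lengths in m; the calibration is good to about 2 mm. A picture is of the moment at which its call begins. get_calibration takes no time and is no camera call.
A pose or a line that the arm cannot do raises bot.PlanningError and nothing moves.
- bot.job_done(): hands the job in; it is judged then, once.
The state is a dict: "time": time; "joint_positions": joint angles; "joint_velocities": joint speeds; "joint_torque": joint torques, N m; "tool_pos": TCP position; "orientation": TCP orientation; "force": force on the tool from outside, world axes, zero at the start; "torque": the same for the moment, N m; "width": finger opening in m; "finger_force": force on a finger pad.
Only numpy, scipy, OpenCV 4.12 (cv2) and the standard library are available. Lean on these libraries where they do the work, as an engineer would, in place of code of your own. Each camera call takes 0.05 s, during which the arm holds its last target. There are 200 camera calls.

## Working session

There is one attempt and no reset: what is moved stays moved. The work goes in short steps, each a Python script; the robot and the scene stay as the last script left them, time stands still between calls to the robot, and variables do not carry over. Pictures are saved under pics/ and viewed, at most 10 in all, crops included, and the job is handed in when it is done.

```bash
mkdir -p pics; python3 - <<'E'
from bench import bot
import cv2,numpy as np
np.set_printoptions(precision=4,suppress=True)
for n in("side","top"):
    cv2.imwrite(f"pics/{n}0.png",bot.capture(n)); c=bot.get_calibration(n)
    print(n,c["intrinsics"],c["R"],"\nC",-np.array(c["R"]).T@np.array(c["t"]))
s=bot.state();print(s["time"],s["tool_pos"],s["orientation"],s["width"],bot.grasp_offset)
E
```

```text
side [[559.084    0.     318.7847]
 [  0.     559.084  245.6139]
 [  0.       0.       1.    ]] [[-0.9367 -0.3498  0.0156]
 [-0.1752  0.4296 -0.8859]
 [ 0.3032 -0.8325 -0.4637]] 
C [0.1238 1.1672 0.7183]
top [[595.442    0.     315.8526]
 [  0.     595.442  239.5873]
 [  0.       0.       1.    ]] [[-0.4486 -0.8937 -0.0013]
 [-0.8612  0.4327 -0.2665]
 [ 0.2388 -0.1185 -0.9638]] 
C [0.1236 0.2314 1.6814]
0.1 [0.282  0.6674 0.1918] [-0.0001  0.1985  0.9801 -0.0006] 0.09341277614890997 0.0188
```

View pics/side0.png

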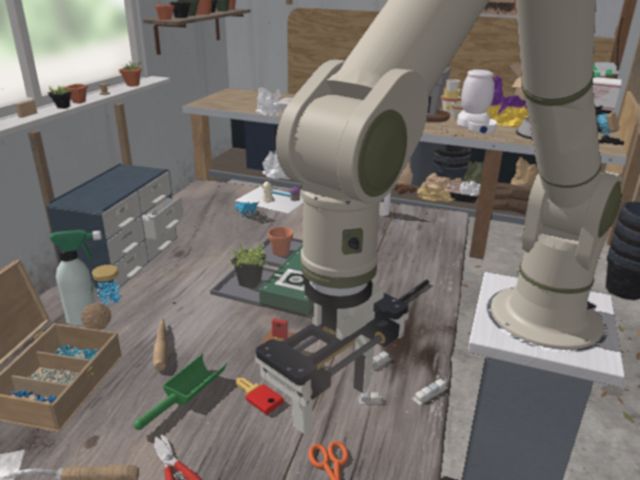

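View pics/top0.png

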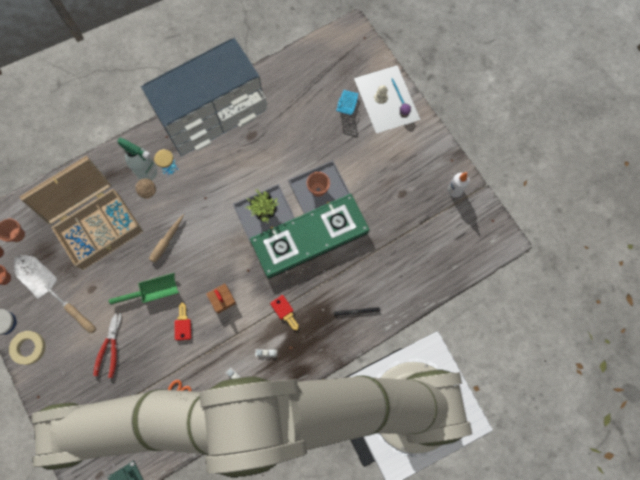

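The side view shows the arm blocking the console, with the stand and red key at about (279,328). The top view shows the stand and key at (221,298), the left switch at (281,246) with the green plant behind it at (263,205), and the right switch at (338,221) with the clay pot behind it at (318,183). So the left switch is the one to turn. Next I'll convert these to rough positions.

```bash
cat > h.py <<'E'
from bench import bot
import cv2,numpy as np
np.set_printoptions(precision=4,suppress=True)
def cam(n):
    c=bot.get_calibration(n); return [np.array(c[k],float) for k in("intrinsics","R","t")]
def ray(n,uv):
    K,R,t=cam(n); d=R.T@np.linalg.solve(K,[uv[0],uv[1],1.]); return -R.T@t,d
def plane(n,uv,z):
    C,d=ray(n,uv); return C+d*(z-C[2])/d[2]
def proj(n,X):
    K,R,t=cam(n); p=K@(R@np.asarray(X)+t); return p[:2]/p[2]
def tri(uvs):
    A=np.zeros((3,3));b=np.zeros(3);L=[]
    for n,uv in uvs.items():
        C,d=ray(n,uv); d/=np.linalg.norm(d); P=np.eye(3)-np.outer(d,d); A+=P;b+=P@C;L.append((P,C))
    X=np.linalg.solve(A,b); return X,[np.linalg.norm(P@(X-C)) for P,C in L]
E
python3 - <<'E'
from h import *
for n,uv,z in [("stand",(221,298),.06),("Lsw",(281,246),.046),("Rsw",(338,221),.046),("plant",(263,205),.1),("bottle",(459,180),.13),("clay",(318,183),.06)]:
    print(n,plane("top",uv,z),proj("side",plane("top",uv,z)))
i=cv2.imread("pics/top0.png")[150:340,180:400]; i=cv2.resize(i,None,fx=3.5,fy=3.1,interpolation=cv2.INTER_CUBIC); cv2.imwrite("pics/c1.png",i[:600,:800])
i=cv2.imread("pics/top0.png")[180:330,190:390]; cv2.imwrite("pics/c1.png",cv2.resize(i,None,fx=4,fy=4,interpolation=cv2.INTER_CUBIC))
E
```

```text
stand [0.4935 0.3401 0.06  ] [284.7982 328.0687]
Lsw [0.5564 0.1274 0.046 ] [296.5936 276.8443]
Rsw [ 0.5498 -0.0513  0.046 ] [325.2245 244.6438]
plant [0.6717 0.1243 0.1   ] [251.9042 247.1803]
bottle [ 0.4829 -0.3918  0.13  ] [385.282  175.2072]
clay [ 0.6748 -0.0498  0.06  ] [280.9086 231.9935]
```

View pics/c1.png

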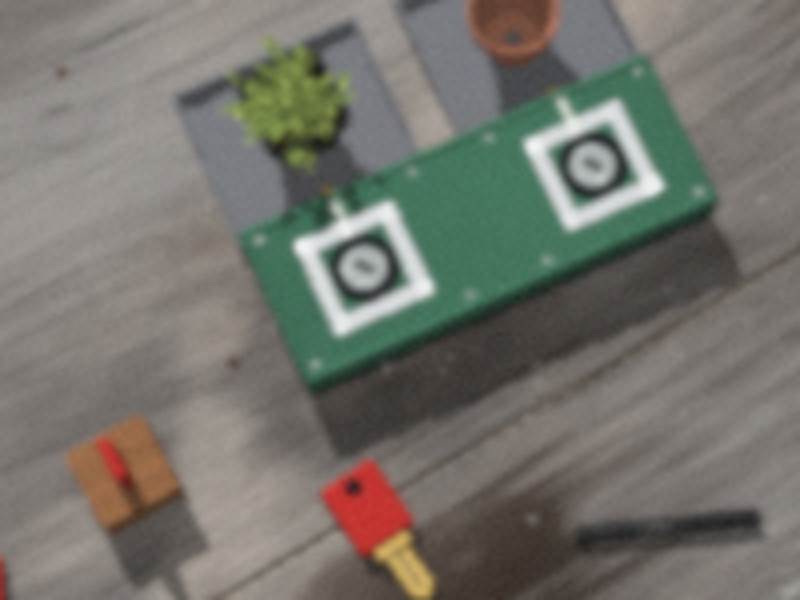

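The crop confirms it: the stand is at about (125,473) in the crop with the key bow running from (105,442) to (128,485). The left switch is at (365,267) and the right switch at (594,163). I'll swing the arm clear so both cameras can see everything.

```bash
python3 - <<'E'
from h import *
q=bot.state()["orientation"]
s=bot.state()
bot.goto([0.35,-0.5,0.42],[0,0.1985,0.9801,0]); print(bot.state()["time"],bot.state()["tool_pos"],bot.state()["joint_positions"])
for n in("side","top"):
    im=np.mean([bot.capture(n) for _ in range(4)],0).astype(np.uint8); cv2.imwrite(f"pics/{n}1.png",im)
i=cv2.imread("pics/side1.png")[200:350,230:430]; cv2.imwrite("pics/c2.png",cv2.resize(i,None,fx=4,fy=4,interpolation=cv2.INTER_CUBIC))
i=cv2.imread("pics/top1.png"); a=i[222:272,250:316]; b=i[270:320,190:256]; cv2.imwrite("pics/c3.png",cv2.resize(np.hstack([a,b]),None,fx=6,fy=6,interpolation=cv2.INTER_CUBIC))
E
```

```text
4.225 [ 0.3506 -0.4996  0.4199] [ 0.8683  0.285  -0.003   1.5585  0.0007  1.2983  2.0373]
```

View pics/c2.png

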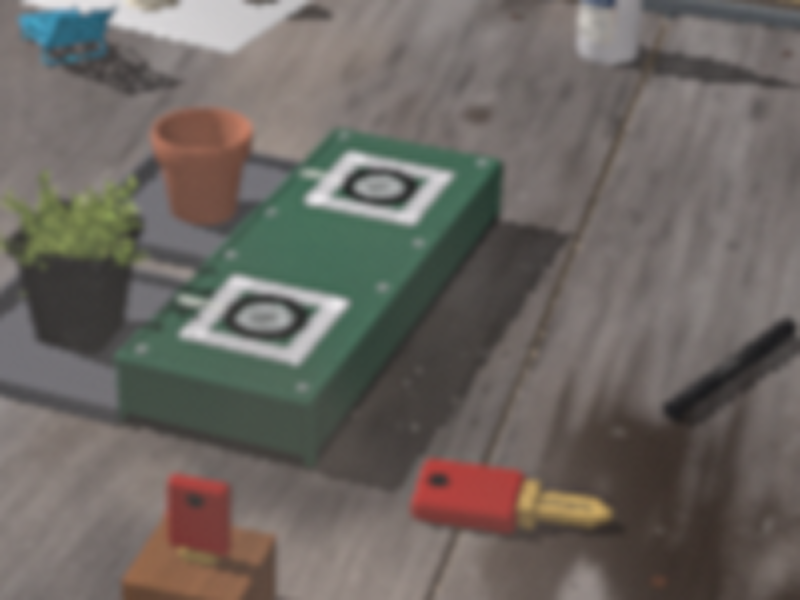

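View pics/c3.png

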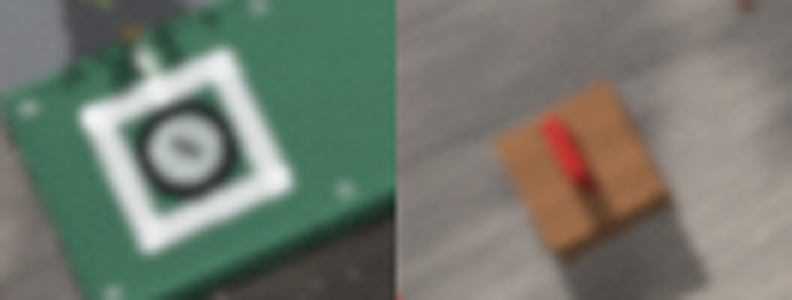

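The side crop shows the left barrel at about (264,317) and the key bow at (200,512) in the stand, with its broad face towards the side camera. In the top crop, the left barrel is at (186,148), with its slot running from (170,138) to (202,158). The bow's upper edge runs from (550,122) to (588,185). Now to measure these with masks and plane rays.

```bash
python3 - <<'E'
from h import *
def comp(mask,near):
    n,l,st,c=cv2.connectedComponentsWithStats(mask.astype(np.uint8))
    k=1+np.argmin([np.linalg.norm(c[i]-near)+(1e3 if st[i,4]<15 else 0) for i in range(1,n)]); return l==k,c[k],st[k,4]
def P(n,pts,z): return np.array([plane(n,p,z)[:2] for p in pts])
def rect(xy):
    r=cv2.minAreaRect((xy*1e3).astype(np.float32)); return np.array(r[0]),np.array(r[1]),r[2]
cen={};red={}
for n,sw,key in(("side",(296,279),(280,328)),("top",(281,246.7),(218,296))):
    im=cv2.imread(f"pics/{n}1.png"); g=im.astype(int); hsv=cv2.cvtColor(im,cv2.COLOR_BGR2HSV); S,V=hsv[...,1],hsv[...,2]
    yy,xx=np.mgrid[:480,:640]
    # white frame outer contour
    m,c,a=comp((S<60)&(V>185)&(abs(xx-sw[0])<45)&(abs(yy-sw[1])<35),sw)
    cn=max(cv2.findContours(m.astype(np.uint8),cv2.RETR_EXTERNAL,2)[0],key=cv2.contourArea)[:,0]
    print(n,"white",a,*rect(P(n,cn,.046)))
    # green gap between square and bezel
    dark=(V<75)&(S<110)&(np.hypot(xx-sw[0],yy-sw[1])<22)
    m,c,a=comp(dark,sw)
    e=cv2.fitEllipse(max(cv2.findContours(m.astype(np.uint8),cv2.RETR_EXTERNAL,1)[0],key=cv2.contourArea))
    print(n,"bezel ell",e,a,plane(n,e[0],.048)); cen[n]=e[0]
    # barrel disc: bright grey inside
    m,c,a=comp((V>=100)&(S<60)&(np.hypot((xx-e[0][0])/e[1][1],(yy-e[0][1])/e[1][0] if n=="side" else (yy-e[0][1])/e[1][1])<.36),e[0])
    e2=cv2.fitEllipse(max(cv2.findContours(m.astype(np.uint8),cv2.RETR_EXTERNAL,1)[0],key=cv2.contourArea))
    c2=e2[0];print(n,"barrel",e2,a,plane(n,c2,.046))
    # slot: darkness moments within 9 mm
    pts=[(x,y) for y in range(int(sw[1])-12,int(sw[1])+13) for x in range(int(sw[0])-14,int(sw[0])+15)]
    xy=P(n,pts,.046); w=np.array([V[y,x] for x,y in pts],float); o=plane(n,c2,.046)[:2]
    k=np.linalg.norm(xy-o,axis=1)<.0095; w=np.clip(np.percentile(w[k],75)-w[k],0,None);xy=xy[k]
    mu=(w[:,None]*xy).sum(0)/w.sum(); C=((xy-mu).T*w)@(xy-mu)/w.sum(); L,E=np.linalg.eigh(C)
    print(n,"slot",mu,"len",np.sqrt(L)*1e3,"ang",np.degrees(np.arctan2(E[1,1],E[0,1])))
    m,c,a=comp(((hsv[...,0]<6)|(hsv[...,0]>172))&(S>150),key); red[n]=c
    cn=max(cv2.findContours(m.astype(np.uint8),cv2.RETR_EXTERNAL,2)[0],key=cv2.contourArea)[:,0]
    print(n,"red",c,a,cv2.minAreaRect(cn),"rect",cv2.boxPoints(cv2.minAreaRect(cn.astype(np.float32))).tolist())
    if n=="top":
        m,c,a=comp((hsv[...,0]>4)&(hsv[...,0]<16)&(S>95)&(V>90)&(np.hypot(xx-221,yy-298)<22)|m,(221,298))
        cn=max(cv2.findContours(m.astype(np.uint8),cv2.RETR_EXTERNAL,2)[0],key=cv2.contourArea)[:,0]
        print("stand",a,*rect(P(n,cn,.038)))
        ys,xs=np.nonzero(comp(((hsv[...,0]<6)|(hsv[...,0]>172))&(S>150),key)[0]); xy=P(n,np.c_[xs,ys],.084)
        mu=xy.mean(0);L,E=np.linalg.eigh(np.cov((xy-mu).T));print("red top",mu,np.sqrt(L)*1e3,np.degrees(np.arctan2(E[1,1],E[0,1])))
print("tri barrel",tri(cen)); print("tri red",tri(red))
E
```

```text
side white 62 [580.3059 136.2623] [71.3671 20.5966] 88.42852020263672
side bezel ell ((292.52008056640625, 277.9651794433594), (6.911010265350342, 12.20274829864502), 64.52169036865234) 21 [0.5619 0.1387 0.048 ]
side barrel ((292.7877502441406, 278.120849609375), (4.232044219970703, 7.541448593139648), 82.48783111572266) 33 [0.5624 0.1361 0.046 ]
side slot [0.5629 0.1368] len [3.0074 6.4562] ang 172.3375772936393
side red [278.2941 320.8824] 17 ((279.0154113769531, 320.876953125), (10.170848846435547, 1.4884166717529297), 7.125016689300537) rect [[273.876953125, 320.9846496582031], [274.06158447265625, 319.5077209472656], [284.15386962890625, 320.7692565917969], [283.96923828125, 322.2461853027344]]
top white 353 [560.4897 129.2142] [76.6568 84.4073] 88.30366516113281
top bezel ell ((278.87530517578125, 251.86883544921875), (3.941859722137451, 7.597776412963867), 106.08939361572266) 15 [0.5431 0.1404 0.048 ]
top barrel ((279.1787414550781, 250.94915771484375), (2.0588443279266357, 4.571873664855957), 103.59830474853516) 12 [0.5456 0.1383 0.046 ]
top slot [0.5425 0.1419] len [2.9836 5.0912] ang -136.14913106922728
top red [218.25   295.3864] 44 ((218.30001831054688, 295.6000061035156), (12.969194412231445, 3.5777084827423096), 63.43495178222656) rect [[213.80001831054688, 290.6000061035156], [217.00003051757812, 289.0000305175781], [222.80001831054688, 300.6000061035156], [219.60000610351562, 302.1999816894531]]
stand 460 [500.5484 342.6361] [61.9808 59.0511] 2.6303040981292725
red top [0.4979 0.3423] [2.6963 9.8401] -174.31197842203485
tri barrel (array([0.5512, 0.1426, 0.05  ]), [np.float64(0.008658230121077361), np.float64(0.008658230121077347)])
tri red (array([0.5026, 0.3436, 0.0762]), [np.float64(0.002908898473801889), np.float64(0.0029088984738017006)])
```

```bash
cat > m.py <<'E'
from h import *
def patch(n,c,z,half=.045,s=.00025,img=None):
    # metric patch: row r -> x = c0+half - r*s ; col k -> y = c1+half - k*s
    im=cv2.imread(img or f"pics/{n}1.png"); N=int(2*half/s)
    w=np.float32([[c[0]+half,c[1]+half],[c[0]+half,c[1]-half],[c[0]-half,c[1]-half],[c[0]-half,c[1]+half]])
    src=np.float32([proj(n,[*p,z]) for p in w]); H=cv2.getPerspectiveTransform(src,np.float32([[0,0],[N,0],[N,N],[0,N]]))
    f=lambda uv: np.array([c[0]+half-uv[1]*s,c[1]+half-uv[0]*s])
    return cv2.warpPerspective(im,H,(N,N),flags=cv2.INTER_CUBIC),f
E
python3 - <<'E'
from m import *
row=[]
for n in("top","side"):
    p,f=patch(n,(.556,.1274),.046); row.append(p)
    h=cv2.cvtColor(p,cv2.COLOR_BGR2HSV);S,V=h[...,1].astype(int),h[...,2].astype(int)
    print(n,"S centre row",S[180,60:300:8],"V",V[180,60:300:8])
p,f=patch("top",(.4985,.342),.038); row2=[p]
p,f=patch("top",(.4985,.342),.084); row2+=[p]
cv2.imwrite("pics/c4.png",cv2.resize(np.hstack(row+row2[1:]),(750,250)))
E
```

```text
top S centre row [ 5 10 15 17 18  9 10  9 11 12  9  9  8  7  8 12 11 11 10 10 11 12 12 10
 14 21 18 12  7  6] V [206 178 140  91  71  88 132 167 189 196 189 178 158 138 124 126 137 157
 173 184 183 172 143 104  73  74 113 151 190 211]
side S centre row [10  7  3  0  2  4  3  4  4  4  4  4  4  3  3  3  3  5  6  8  9  3  3  4
  5  5  3  3  7 15] V [ 74  75  92 114 133 144 146 140 134 129 128 131 138 147 155 156 154 142
 120  99  84  81  94 119 145 170 182 182 173 157]
```

View pics/c4.png

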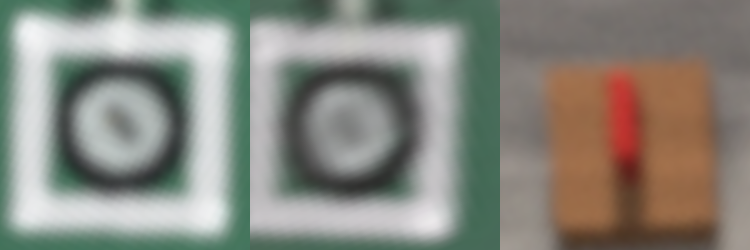

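The rectified patches show the left switch cleanly: bezel ring centred at about (124,125) in the top view and (352,130) in the side view. The slot runs from upper left to lower right, so its rest angle is roughly +45°. The bow and stand are aligned nearly with x. Now the numbers.

```bash
cat >> m.py <<'E'
def big(m,near=None):
    n,l,st,c=cv2.connectedComponentsWithStats(m.astype(np.uint8)); k=1+np.argmax(st[1:,4]); return (l==k).astype(np.uint8)
def cont(m): return max(cv2.findContours(m.astype(np.uint8),cv2.RETR_EXTERNAL,cv2.CHAIN_APPROX_NONE)[0],key=cv2.contourArea)
def hs(p): h=cv2.cvtColor(p,cv2.COLOR_BGR2HSV).astype(int); return h[...,0],h[...,1],h[...,2]
def pix(n,xy,z): return proj(n,[*xy,z])
E
python3 - <<'E'
from m import *
D={}
for n in("top","side"):
  for nm,c0 in(("L",(.556,.1274)),("R",(.552,-.0513))):
    p,f=patch(n,c0,.046); H,S,V=hs(p)
    w=big((S<45)&(V>150)); r=cv2.minAreaRect(cont(w)); print(n,nm,"frame",f(r[0]),np.array(r[1])*.25,r[2])
    yy,xx=np.mgrid[:360,:360]; cf=r[0]
    d=big((V<110)&(S<60)&(np.hypot(xx-cf[0],yy-cf[1])<115)); cn=cont(d); hull=cv2.convexHull(cn); e=cv2.fitEllipse(hull)
    ci=cv2.findContours(d,cv2.RETR_CCOMP,cv2.CHAIN_APPROX_NONE); inn=[c for c,h in zip(ci[0],ci[1][0]) if h[3]>=0]
    print(n,nm,"bezel",f(e[0]),np.array(e[1])*.25)
    ei=cv2.fitEllipse(max(inn,key=cv2.contourArea)) if inn else e; print("   barrel",f(ei[0]),np.array(ei[1])*.25)
    D[nm,n,"f"]=pix(n,f(r[0]),.046);D[nm,n,"b"]=pix(n,f(e[0]),.046);D[nm,n,"i"]=pix(n,f(ei[0]),.046)
    for R in(6,8):
        k=np.hypot(xx-ei[0][0],yy-ei[0][1])<R/.25; wt=np.clip(np.percentile(V[k],70)-V[k],0,None)*1.
        wt=wt[k];q=np.c_[xx[k],yy[k]]; mu=(wt[:,None]*q).sum(0)/wt.sum(); C=((q-mu).T*wt)@(q-mu)/wt.sum();L,E=np.linalg.eigh(C)
        print("   slot",f(mu),np.sqrt(L)*.25,"ang from +x",np.degrees(np.arctan2(-E[0,1],-E[1,1])))
for nm in "LR":
    for k in "fbi": X=tri({n:D[nm,n,k] for n in("top","side")}); print(nm,k,X[0],X[1][0])
p,f=patch("top",(.4985,.342),.084);H,S,V=hs(p); m=big(((H<6)|(H>172))&(S>150)); r=cv2.minAreaRect(cont(m)); print("bow top-plane",f(r[0]),np.array(r[1])*.25,r[2], [f(b) for b in cv2.boxPoints(r)])
M=cv2.moments(m,True);tc=pix("top",f((M["m10"]/M["m00"],M["m01"]/M["m00"])),.084)
p,f=patch("top",(.4985,.342),.038);H,S,V=hs(p); m=big((H<18)&(S>75)); r=cv2.minAreaRect(cont(m)); print("stand",f(r[0]),np.array(r[1])*.25,r[2])
im=cv2.imread("pics/side1.png");u=cv2.resize(im[300:350,260:310],None,fx=8,fy=8,interpolation=cv2.INTER_CUBIC);H,S,V=hs(u)
m=big(((H<5)|(H>170))&(S>140)); cn=cont(m); b=cv2.boxPoints(cv2.minAreaRect(cn))
print("side red px",(b+.5)/8-.5+[260,300]); ap=cv2.approxPolyDP(cv2.convexHull(cn),12,True)[:,0]; print("poly",(ap+.5)/8-.5+[260,300])
E
```

```text
top L frame [0.5584 0.129 ] [81.1729 85.4184] 1.3078954219818115
top L bezel [0.5557 0.1288] [49.7173 50.4352]
   barrel [0.556  0.1292] [34.0645 35.3346]Traceback (most recent call last):
  File "<stdin>", line 15, in <module>
IndexError: too many indices for array: array is 1-dimensional, but 2 were indexed
```

```bash
cat > a.py <<'E'
from m import *
D={}
for n in("top","side"):
  for nm,c0 in(("L",(.556,.1274)),("R",(.552,-.0513))):
    p,f=patch(n,c0,.046); H,S,V=hs(p)
    w=big((S<45)&(V>150)); w=cv2.morphologyEx(w,cv2.MORPH_OPEN,np.ones((9,61)))|cv2.morphologyEx(w,cv2.MORPH_OPEN,np.ones((61,9))); r=cv2.minAreaRect(cont(w)); print(n,nm,"frame",f(r[0]),np.array(r[1])*.25,r[2])
    yy,xx=np.mgrid[:360,:360]; cf=r[0]
    d=big((V<110)&(S<60)&(np.hypot(xx-cf[0],yy-cf[1])<115)); cn=cont(d); hull=cv2.convexHull(cn); e=cv2.fitEllipse(hull)
    ci=cv2.findContours(d,cv2.RETR_CCOMP,cv2.CHAIN_APPROX_NONE); inn=[c for c,h in zip(ci[0],ci[1][0]) if h[3]>=0]
    print(n,nm,"bezel",f(e[0]),np.array(e[1])*.25)
    ei=cv2.fitEllipse(max(inn,key=cv2.contourArea)) if inn else e; print("   barrel",f(ei[0]),np.array(ei[1])*.25)
    D[nm,n,"f"]=pix(n,f(r[0]),.046);D[nm,n,"b"]=pix(n,f(e[0]),.046);D[nm,n,"i"]=pix(n,f(ei[0]),.046)
    for R in(6,8):
        k=np.hypot(xx-ei[0][0],yy-ei[0][1])<R/.25; wt=np.clip(np.percentile(V[k],70)-V[k],0,None)*1.
        q=np.c_[xx[k],yy[k]]; mu=(wt[:,None]*q).sum(0)/wt.sum(); C=((q-mu).T*wt)@(q-mu)/wt.sum();L,E=np.linalg.eigh(C)
        print("   slot",f(mu),np.sqrt(L)*.25,"ang from +x",np.degrees(np.arctan2(-E[0,1],-E[1,1])))
for nm in "LR":
    for k in "fbi": X=tri({n:D[nm,n,k] for n in("top","side")}); print(nm,k,X[0],X[1][0])
p,f=patch("top",(.4985,.342),.084);H,S,V=hs(p); m=big(((H<6)|(H>172))&(S>150)); r=cv2.minAreaRect(cont(m)); print("bow top-plane",f(r[0]),np.array(r[1])*.25,r[2], [f(b) for b in cv2.boxPoints(r)])
p,f=patch("top",(.4985,.342),.038);H,S,V=hs(p); m=big((H<18)&(S>75)); r=cv2.minAreaRect(cont(m)); print("stand",f(r[0]),np.array(r[1])*.25,r[2])
im=cv2.imread("pics/side1.png");u=cv2.resize(im[300:350,260:310],None,fx=8,fy=8,interpolation=cv2.INTER_CUBIC);H,S,V=hs(u)
m=big(((H<5)|(H>170))&(S>140)); cn=cont(m)
ap=cv2.approxPolyDP(cv2.convexHull(cn),12,True)[:,0]; print("side red poly",(ap+.5)/8-.5+[260,300])
E
python3 a.py
```

```text
top L frame [0.5585 0.1289] [80.9458 85.2826] 1.3078956604003906
top L bezel [0.5557 0.1288] [49.7173 50.4352]
   barrel [0.556  0.1292] [34.0645 35.3346]
   slot [0.5564 0.1285] [1.5818 2.8167] ang from +x -143.7229884809714
   slot [0.5564 0.1285] [2.071  3.5704] ang from +x -143.4149614026404
top R frame [ 0.5535 -0.0514] [80.6965 87.126 ] 0.9963478446006775
top R bezel [ 0.5503 -0.0513] [50.107  50.1624]
   barrel [ 0.5508 -0.0507] [34.3696 35.3682]
   slot [ 0.5511 -0.0512] [1.5705 2.6615] ang from +x -147.46031166819455
   slot [ 0.5512 -0.0512] [2.1048 3.3003] ang from +x -146.04163726921635
side L frame [0.5581 0.1353] [75.8855 85.916 ] 1.3915265798568726
side L bezel [0.5551 0.1361] [51.6383 53.5191]
   barrel [0.5547 0.1362] [31.7547 33.2111]
   slot [0.5551 0.1375] [1.8633 2.4453] ang from +x -145.69072592401574
   slot [0.5553 0.1377] [2.5905 3.0313] ang from +x -139.29959231926858
side R frame [ 0.5533 -0.0443] [77.6486 87.5117] 1.4814573526382446
side R bezel [ 0.5497 -0.0429] [50.259 52.293]
   barrel [ 0.549  -0.0424] [31.575  32.5611]
   slot [ 0.55   -0.0413] [1.981 2.33 ] ang from +x 67.47660216423343
   slot [ 0.5499 -0.0411] [2.4119 3.1212] ang from +x 86.75467734783379
L f [0.5602 0.1287 0.0417] 0.0005739320744267439
L b [0.5576 0.1286 0.0411] 0.0006137832288241164
L i [0.5575 0.129  0.0413] 0.00025826818889580495
R f [ 0.5553 -0.052   0.0417] 0.0006654888568305939
R b [ 0.5522 -0.052   0.0409] 0.00063704614205435
R i [ 0.5522 -0.0516  0.0409] 4.156534016494935e-05
bow top-plane [0.498 0.342] [38.1487 10.8267] 87.51044464111328 [array([0.5168, 0.3483], dtype=float32), array([0.5173, 0.3375], dtype=float32), array([0.4792, 0.3358], dtype=float32), array([0.4787, 0.3466], dtype=float32)]
stand [0.4987 0.3424] [68.6008 62.2962] 86.73983001708984
side red poly [[272.6875 320.1875]
 [274.4375 318.9375]
 [285.6875 322.1875]
 [273.8125 321.9375]]
```

Both views agree on the geometry, but the triangulated height is about 6 mm too low, which is a camera bias. I'll take x and y from the top view for the grasp, then align the key to the keyway relatively, within the images. First, checking joint‑7 room for the quarter turn.

```bash
cat >> h.py <<'E'
from scipy.spatial.transform import Rotation as Rot
def qd(a):  # tool down, closing axis at yaw a (deg)
    a=np.radians(a); y=np.array([np.cos(a),np.sin(a),0]); z=np.array([0,0,-1.]); x=np.cross(y,z)
    return np.roll(Rot.from_matrix(np.c_[x,y,z]).as_quat(),1)
E
python3 - <<'E'
from h import *
for nm,p,angs in(("stand",[.501,.343,.06],(93,-87)),("start",[.556,.129,.06],(126.4,-53.6)),("end",[.556,.129,.06],(40,-140))):
    for a in angs:
        r=bot.solve_ik(p,qd(a)); print(nm,a,None if r is None else np.array(r))
E
```

```text
stand 93 [-0.2863  0.7031 -0.6225  1.9545  0.6359  0.6878  0.3177]
stand -87 [-0.6733  0.6288 -0.0306  1.9803  0.0354  0.533  -2.2469]
start 126.4 [-0.0164  0.6353 -0.4571  2.0446  0.5054  0.5715  1.3772]
start -53.6 [-0.3612  0.5994  0.0493  2.0672 -0.0607  0.4762 -1.2019]
end 40 [-0.1478  0.6092 -0.2619  2.0531  0.3053  0.5155  0.0663]
end -140 [ 0.3548  0.863  -1.1064  2.0222  0.9995  0.94    2.5377]
```

```bash
python3 - <<'E'
from h import *
x,y=.501,.343
bot.goto([x,y,.16],qd(93)); bot.grip(.05)
print(bot.state()["time"],bot.state()["tool_pos"])
print(bot.move_linear([x,y,.052],rate=.12,contact_N=8),bot.state()["tool_pos"])
bot.grip(0.0,25); s=bot.state(); print(s["width"],s["finger_force"],s["force"],s["tool_pos"])
print(bot.move_linear([x,y,.135],rate=.08)); s=bot.state(); print(s["time"],s["width"],s["force"],s["torque"])
for n in("side","top"): cv2.imwrite(f"pics/{n}2.png",bot.capture(n))
a=cv2.imread("pics/side2.png")[250:350,230:330];b=cv2.imread("pics/top2.png")[240:340,170:270]
cv2.imwrite("pics/c5.png",cv2.resize(np.hstack([a,b]),None,fx=4,fy=4,interpolation=cv2.INTER_CUBIC))
E
```

```text
8.6167 [0.501 0.343 0.16 ]
False [0.5013 0.3434 0.0526]
0.009802568038757368 24.831883907318115 [-0.0116 -0.1519  0.5103] [0.501  0.3429 0.052 ]
False
11.575 0.00992331675038166 [ 0.8178 -0.5264 -0.9733] [0.0223 0.0237 0.0389]
```

View pics/c5.png

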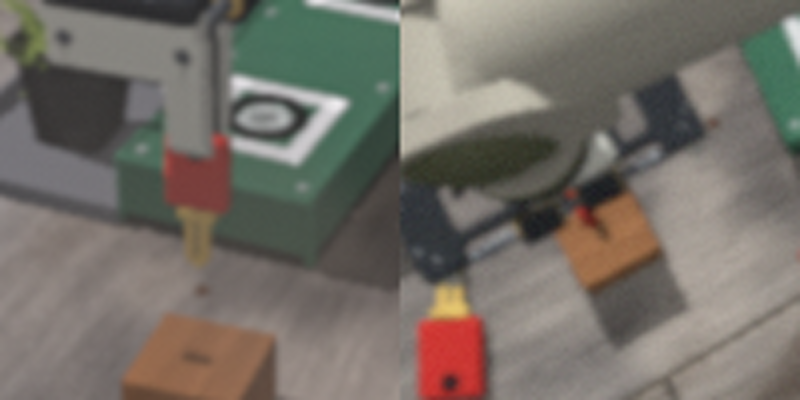

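The key is held straight and centred (width 9.9 mm), clear of the stand: side-crop tip at (198,266), bow at (198,180). I'll hover over the left keyway and align the tip to it relatively in the side view.

```bash
cat > tip.py <<'E'
from m import *
def tip(img,tcp,dz=.042):
    # brass pixels near expected tip in side view -> tip pixel and axis fit
    e=proj("side",[tcp[0],tcp[1],tcp[2]-dz]); im=cv2.imread(img); o=(e-30).astype(int)
    u=cv2.resize(im[o[1]:o[1]+60,o[0]:o[0]+60],None,fx=8,fy=8,interpolation=cv2.INTER_CUBIC);H,S,V=hs(u)
    m=big((H>14)&(H<32)&(S>70)&(V>60)); ys,xs=np.nonzero(m)
    rows=np.unique(ys); mid=np.array([xs[ys==r].mean() for r in rows]); wd=np.array([(ys==r).sum() for r in rows])
    c=lambda x,y: np.array([(x+.5)/8-.5+o[0],(y+.5)/8-.5+o[1]])
    k=slice(len(rows)//2,len(rows)-16); f=np.polyfit(rows[k],mid[k],1)
    return c(np.polyval(f,rows[-1]),rows[-1]),e,f[0],len(rows)/8,np.median(wd)/8
E
python3 - <<'E'
from tip import *
print("at stand",tip("pics/side2.png",[.501,.343,.135]))
bot.goto([.556,.129,.125],qd(126.4)); bot.move_linear([.556,.129,.100],rate=.08)
s=bot.state();print(s["time"],s["tool_pos"],s["width"])
cv2.imwrite("pics/side3.png",bot.capture("side"));cv2.imwrite("pics/top3.png",bot.capture("top"))
print("at switch",tip("pics/side3.png",s["tool_pos"]))
bp=proj("side",[.5547,.1362,.046]);print("barrel px",bp,"bezel px",proj("side",[.5551,.1361,.046]))
a=cv2.imread("pics/side3.png")[220:310,240:360]; cv2.imwrite("pics/c6.png",cv2.resize(a,None,fx=6,fy=6,interpolation=cv2.INTER_CUBIC))
E
```

```text
at stand (array([279.1003, 315.9375]), array([280.4548, 314.1983]), np.float64(0.01570522500754991), 14.625, np.float64(6.625))
13.0167 [0.5555 0.1296 0.0994] 0.009328703740255103
at switch (array([296.3218, 274.3125]), array([296.56  , 273.1501]), np.float64(-0.0002574002574001975), 12.875, np.float64(4.625))
barrel px [295.808  278.7792] bezel px [295.6657 278.7254]
```

View pics/c6.png

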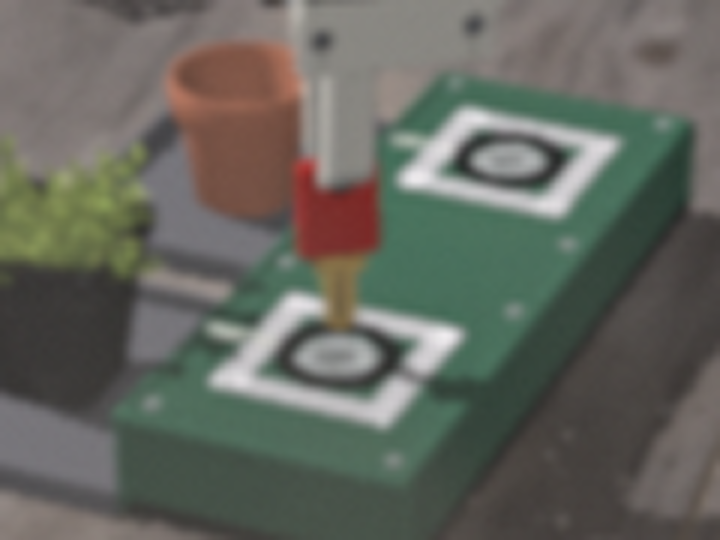

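The tip hovers at about (342,326) in the crop, with the barrel at (336,354) below it. It looks close to aligned. I'll compute the relative correction and compare it with the top-view estimate.

```bash
python3 - <<'E'
from tip import *
s=bot.state(); tz=s["tool_pos"][2]-.042
tp=tip("pics/side3.png",s["tool_pos"])[0]
for dv in(0,.5,1):
    t=plane("side",tp+[0,dv],tz); b=plane("side",(295.74,278.75),.046); b2=plane("side",(295.74,278.75),.0475)
    print(dv,"tip",t,"barrel",b,"move",(b-t)[:2],"-> TCP",(np.array(s["tool_pos"])+b-t)[:2])
# is the key visible in the top view?
i=cv2.imread("pics/top3.png");H,S,V=hs(i); e=proj("top",[.556,.129,.09]); print(e,((((H<6)|(H>172))&(S>150))[int(e[1])-12:int(e[1])+12,int(e[0])-12:int(e[0])+12]).sum())
a=np.radians(36.4);print("side red bow / brass lateral:")
e=proj("side",[.556,.129,.083]).astype(int); im=cv2.imread("pics/side3.png")[e[1]-25:e[1]+25,e[0]-25:e[0]+25];H,S,V=hs(im); m=big(((H<6)|(H>172))&(S>130)); r=cv2.boundingRect(cv2.findNonZero(m));print(e-25+np.array(r[:2]),r[2:],"pred corners",[proj("side",[.5555+k*.016*np.cos(a)-j*.005*np.sin(a),.1296+k*.016*np.sin(a)+j*.005*np.cos(a),.0914]) for k in(-1,1) for j in(-1,1)])
E
```

```text
0 tip [0.5536 0.1357 0.0581] barrel [0.5549 0.1361 0.046 ] move [0.0013 0.0004] -> TCP [0.5573 0.1299]
0.5 tip [0.5527 0.1378 0.0581] barrel [0.5549 0.1361 0.046 ] move [ 0.0022 -0.0017] -> TCP [0.5582 0.1278]
1 tip [0.5518 0.1399 0.0581] barrel [0.5549 0.1361 0.046 ] move [ 0.0031 -0.0038] -> TCP [0.5591 0.1257]
[279.6241 242.2913] 0
side red bow / brass lateral:
[289 247] (14, 16) pred corners [array([302.718 , 258.5334]), array([303.805 , 260.5753]), array([289.2379, 260.1994]), array([290.2421, 262.2652])]
```

The relative correction puts the target at about (0.557, 0.129), in agreement with the top view. I'll descend with a contact stop.

```bash
python3 - <<'E'
from h import *
bot.move_linear([.557,.129,.094],rate=.06); bot.pause(.2); f0=np.array(bot.state()["force"])
c=bot.move_linear([.557,.129,.078],rate=.03,contact_N=3); s=bot.state(); print(c,s["time"],np.array(s["tool_pos"]),np.array(s["force"])-f0,np.array(s["torque"]),s["width"])
E
```

```text
False 14.25 [0.557  0.1291 0.0779] [ 0.8814 -1.1049  1.0548] [ 0.0174 -0.0329 -0.0131] 0.009473989709154614
```

It's in the slot: the tip is 10 mm down with hardly any force. Next, firm up the grip and push past the pins.

```bash
python3 - <<'E'
from h import *
bot.grip(0,45); f0=np.array(bot.state()["force"]);a=126.4
for i in range(8):
    c=bot.move_linear([.557,.129,.0585],qd(a+(0 if i==0 else 4*(-1)**i)),rate=.03,contact_N=16); s=bot.state()
    print(c,round(s["time"],2),np.array(s["tool_pos"]),np.array(s["force"])-f0,np.array(s["torque"]),s["width"])
    if not c or s["tool_pos"][2]<.0608: break
E
```

```text
True 14.97 [0.5573 0.1293 0.0636] [-0.7858  0.4679  0.2736] [ 0.2171  0.0899 -0.0786] 0.009503474007377027
True 15.21 [0.5575 0.1297 0.0597] [-2.5158 -0.7397  9.9407] [-0.2671  0.385   0.0537] 0.00906883516886849
```

```bash
python3 - <<'E'
from h import *
c=bot.move_linear([.557,.129,.0580],qd(126.4),rate=.03,contact_N=25); s=bot.state()
print(c,round(s["time"],2),np.array(s["tool_pos"]),np.array(s["force"]),np.array(s["torque"]),s["width"])
cv2.imwrite("pics/side4.png",bot.capture("side"))
a=cv2.imread("pics/side4.png")[235:305,255:345]; cv2.imwrite("pics/c7.png",cv2.resize(a,None,fx=8,fy=8,interpolation=cv2.INTER_CUBIC))
E
```

```text
False 15.46 [0.5578 0.1298 0.0595] [-2.1081 -1.0338 21.174 ] [-0.4104  0.7847 -0.0463] 0.00932068251889054
```

View pics/c7.png

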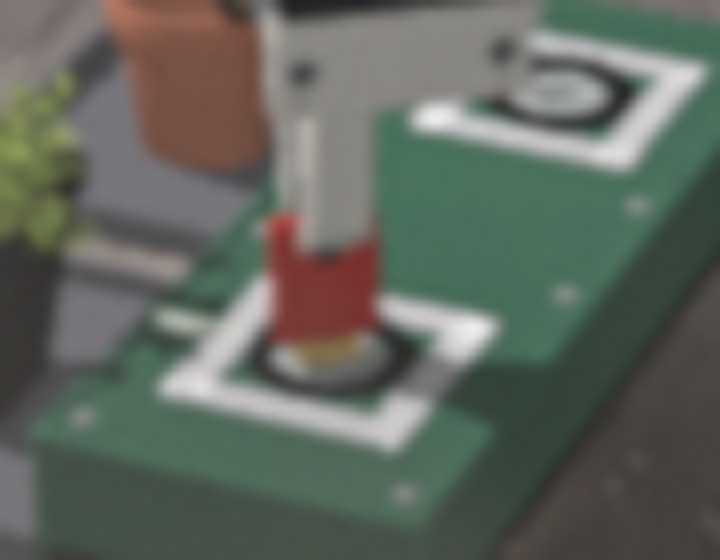

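The shoulder rests on the barrel: the brass strip at (330,350) sits directly on it, and the bow hasn't slipped relative to the fingers. At 21 N it no longer descends, so it's home. Now I'll turn it clockwise in small steps, watching for the stop.

```bash
python3 - <<'E'
from h import *
a=126.4; p=np.array([.557,.129,.059]); bot.move_linear(p,qd(a),rate=.03)
bot.pause(.1); T0=bot.state()["torque"][2]; print(T0,bot.state()["force"])
while a>34:
    a-=6; bot.move_linear(p,qd(a),rate=.03); s=bot.state(); F=np.array(s["force"])
    w,x,y,z=s["orientation"]; act=np.degrees(np.arctan2(*Rot.from_quat([x,y,z,w]).as_matrix()[[1,0],1]))
    print(round(s["time"],2),a,round(act,1),np.array(s["tool_pos"]),F,round(s["torque"][2]-T0,3),round(s["width"]*1e3,2))
    if abs(s["torque"][2]-T0)>.3 or np.linalg.norm(F[:2])>15: break
E
```

```text
0.03510596216511427 [-0.9851 -1.4608 11.5673]
16.12 120.4 120.4 [0.5574 0.1294 0.0597] [-1.5534 -1.0233 12.7875] -0.053 9.16
16.38 114.4 114.4 [0.5572 0.1294 0.0597] [-2.0204 -1.4875 12.0952] -0.065 9.04
16.63 108.4 108.4 [0.5571 0.1294 0.0598] [-2.5063 -1.075  12.5639] -0.005 9.12
16.89 102.4 102.4 [0.5568 0.1294 0.0597] [-3.5609 -0.7253 13.2763] 0.001 9.45
17.15 96.4 96.4 [0.5567 0.1295 0.0597] [-2.3651 -0.4313 13.3173] 0.032 9.23
17.41 90.4 90.4 [0.5569 0.1295 0.0597] [-2.7216  0.3422 12.9357] -0.055 9.17
17.67 84.4 84.4 [0.5567 0.1295 0.0597] [-3.1477 -0.4139 13.6444] -0.039 9.0
17.93 78.4 78.4 [0.5566 0.1296 0.0597] [-3.7729 -0.6778 13.895 ] 0.04 9.25
18.18 72.4 72.4 [0.5566 0.1297 0.0597] [-4.4501  0.1574 14.1158] -0.023 9.23
18.44 66.4 66.4 [0.5565 0.1298 0.0597] [-4.7878  0.1195 13.8493] -0.003 8.97
18.7 60.400000000000006 60.4 [0.5564 0.1298 0.0597] [-5.1603  0.9576 13.3875] -0.024 9.21
18.96 54.400000000000006 54.4 [0.5562 0.1299 0.0597] [-5.5837  0.983  14.2939] 0.015 8.99
19.22 48.400000000000006 48.4 [0.5561 0.13   0.0597] [-5.9513  1.6115 14.958 ] 0.016 9.01
19.48 42.400000000000006 42.4 [0.5561 0.1301 0.0597] [-6.0816  1.1722 14.5714] -0.007 8.67
19.73 36.400000000000006 36.4 [0.5561 0.1302 0.0597] [-5.6009  2.296  15.2918] 0.031 9.31
19.99 30.400000000000006 30.4 [0.5561 0.1303 0.0597] [-4.9759  2.0862 14.0918] 0.022 8.79
```

There's no stop torque yet. Blade slack in the slot accounts for some of the extra angle, so I'll continue in finer steps until the stop shows.

```bash
python3 - <<'E'
from h import *
a=30.4; p=np.array([.5563,.130,.059]); bot.move_linear(p,qd(a),rate=.03)
def T():
    v=[]
    for _ in range(5): bot.pause(.03); v.append(bot.state()["torque"][2])
    return np.mean(v)
print("T",T(),bot.state()["force"])
for i in range(8):
    a-=2; bot.move_linear(p,qd(a),rate=.03); t=T(); s=bot.state(); F=np.array(s["force"])
    w,x,y,z=s["orientation"]; act=np.degrees(np.arctan2(*Rot.from_quat([x,y,z,w]).as_matrix()[[1,0],1]))
    print(round(s["time"],2),a,round(act,1),np.array(s["tool_pos"]),F,round(t,3),round(s["width"]*1e3,2))
    if abs(t)>.25: break
cv2.imwrite("pics/side5.png",bot.capture("side"));cv2.imwrite("pics/top5.png",bot.capture("top"))
i=cv2.imread("pics/side5.png")[235:305,255:345]; cv2.imwrite("pics/c8.png",cv2.resize(i,None,fx=8,fy=8,interpolation=cv2.INTER_CUBIC))
E
```

```text
T 0.09036819784609286 [-4.8331  0.8205 14.3957]
20.82 28.4 28.5 [0.5558 0.1307 0.0597] [-4.7592 -0.2673 13.5721] 0.182 8.9
21.24 26.4 26.5 [0.5559 0.1308 0.0597] [-4.5977  0.5091 13.4615] 0.222 9.23
21.66 24.4 24.5 [0.5559 0.1309 0.0597] [-4.5681  1.3699 13.6222] 0.339 9.21
```

View pics/c8.png

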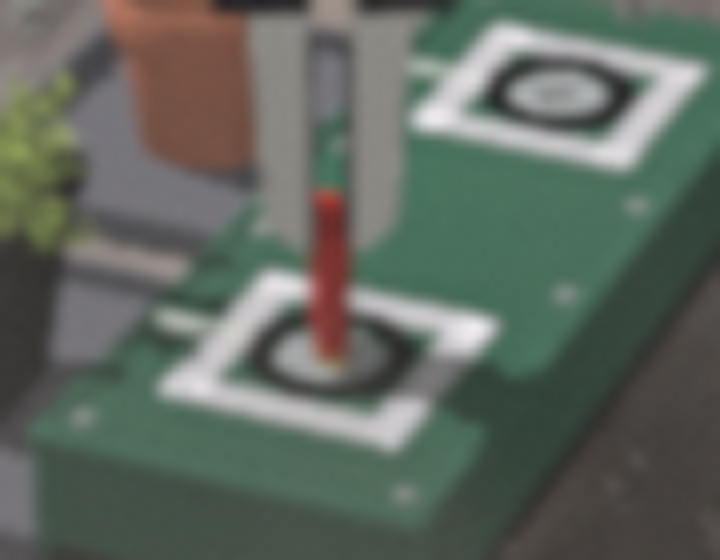

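The bow is edge-on between the fingers at (330,275), with the key seated. The torque climbs steadily to 0.34 N m, well above the 0.06 N m spring, so the switch is at its stop. A quick check that it holds, then I'll hand in.

```bash
python3 - <<'E'
from h import *
bot.pause(.8); s=bot.state(); print(s["time"],s["tool_pos"],s["force"],s["torque"],s["width"])
a,b=[cv2.imread(f"pics/top{k}.png")[170:260,300:480].astype(int) for k in(1,5)]; print("changed px around clay/bottle/right switch",(abs(a-b).max(2)>60).sum())
if s["torque"][2]>.15 and s["width"]>.008 and s["tool_pos"][2]<.0605: print(bot.job_done())
E
```

```text
22.5583 [0.5558 0.1309 0.0596] [-4.6742  1.0773 13.7461] [0.1167 1.2794 0.3264] 0.009424638535777295
changed px around clay/bottle/right switch 1962
the job is handed in; nothing more can be done
None
```

The key from the stand is fully home in the left switch (the green plant's), turned clockwise to its stop and held there in the grip; I handed the job in at 22.6 s, and no verdict came back. The right switch, both pots and the glue bottle were never touched on purpose, but my final before/after image check on the clay pot, bottle and right switch proved nothing, probably because the arm was in view.

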